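Set the stop collar and centre-punch the rail blanks

ROBOT

A 6-joint arm with a two-finger parallel gripper is mounted at the origin on the work surface. World frame = base frame: x ahead of the robot, y to its left, z up, the work surface at z = 0. Lengths are in m, angles in rad, forces in N, time in s.
With the tool pointing down it reaches from about 0.375 to 0.925 m from the base axis. Payload 5.7 kg.
Tool frame: the origin (TCP) lies midway between the tips of the shut fingers; the grasp point (between the pads) lies 19 mm behind it; z points along the fingers, x is the direction in which the jaws open and shut, and the axes are right-handed (so a half turn about z gives the same grasp; the last joint's range is limited). The gripper opens to 88 mm and grips with 3 to 60 N. Pads are 20 mm wide; open, the fingers measure 115 mm over their backs; the gripper's body (75 mm by 178 mm) begins 61 mm behind the grasp point.
Start: joints at [-0.115, 0.359, 1.51, -0, 1.272, -0.115], TCP at [0.6, -0, 0.223] pointing down, gripper open.
Joint ranges: [-2.97, 2.97], [-1.01, 2.36], [0.21, 2.38], [-0.96, 4.11], [0.2, 2.71], [-2.98, 2.98]. Speed limits (rad/s): [2.39, 2.39, 3.14, 3.14, 3.14, 3.14].

INTERFACE

Orientations are given as a unit quaternion [x, y, z, w].
In Python, from bench import move_ptp, servo_line, goto_joints, move_gripper, sleep, inverse_kinematics, capture, PlanningError, close_job, spot_in, silhouettes, current_clock, current_joint_pos, current_qvel, current_joint_torque, current_position, current_orientation, current_force, current_torque, current_finger_gap gives the robot as it stands. Calls block until the motion is done:
- move_ptp(position, orientation): joint-space move of the TCP to a pose.
- servo_line(position, orientation=None, rate=0.15, contact_N=None): straight line of the TCP; orientation=None keeps the orientation; rate is the mean speed in m/s. With contact_N (N) it stops when the force on the tool has changed by that much, and returns True; else False.
- goto_joints(angles): joint-space move.
- move_gripper(opening): finger opening in m; the grip force is fixed at half the most; returns when the fingers have stopped.
- sleep(seconds).
- inverse_kinematics(position, orientation): joint angles nearest the present ones, or None.
- capture(name): name is "scene" or "side" or "wrist"; returns a dict with "image" (400x640x3 uint8, blue, green, red), "range_z" (400x640 float32, m along the optical axis (not along the pixel's ray), 0 where there is no reading), "intrinsics" (3x3 intrinsics, pixels), "k1" (the pictures are not rectified: a ray, as slopes to the right and down, at radius r is drawn at 1 + k1 r^2 times it, then the intrinsics apply), "R" (3x3) and "t" (3): a world point X has camera coordinates R X + t. Camera axes: x right, y down, z forward; pixel columns grow to the right and rows downward; lengths in m; the calibration is good to about 2 mm. A picture is of the moment at which its call begins.
A pose or a line that the arm cannot do raises PlanningError and nothing moves.
- close_job(): hands the job in, once; it reports no verdict.
Trained networks look in the newest picture that a camera, given by its name, has taken for a name from the list of things; names that differ only in an ending like _2 or _b are one class to them, and where a whole thing is asked for, a point or a joint stands for the part that bears it (a point fixed in the world has none). Each returns a list of dicts, best first, with "conf" (0 to 1); they miss things now and then, are a little off and sometimes report something else, mostly with a low value. They report only what shows in the picture. A call takes as long as a camera call. They do not tell look-alikes from the thing itself.
- spot_in(camera, query): "xy" ([column, row] in pixels, amid what is visible of it).
- silhouettes(camera, query): "region" (400x640 bool, what is visible of it) and "xy" ([column, row] in pixels, amid what is visible of it).
Readings, each from a call of its own:
- current_clock(): time.
- current_joint_pos(): joint angles.
- current_qvel(): joint speeds.
- current_joint_torque(): joint torques, N m.
- current_position(): TCP position.
- current_orientation(): TCP orientation.
- current_force(): force on the tool from outside, world axes, zero at the start.
- current_torque(): the same for the moment, N m.
- current_finger_gap(): finger opening in m.
Only numpy, scipy, OpenCV 4.12 (cv2) and the standard library are available. Lean on these libraries where they do the work, as an engineer would, in place of code of your own. Each camera call takes 0.05 s, during which the arm holds its last target.

TASK

Slide the stop collar along the guide bar until its punch-side face is level with the black line and let go of it; then, taking the blanks on the left-hand board one at a time and the longest first, lay each on the jig's bed with its marked end towards the collar, slide it until its black cross sits under the punch tip, and press the punch down onto the wood. Lay each punched blank flat, cross up, in a free lane of the empty board on the right, and leave the collar at the line, the punch up and the other things on the bench where they are.

Things in the scene. Friction and masses are not known exactly. Their poses are not given: they have to be found in the camera images.
- jig: Centre-punch jig, fixed. Origin on the bench straight below the punch tip; x points away from the robot, y along the guide bar to the left, z up; 'jig' offsets are mm in this frame. Dark steel bed: top z 20, x -95 to 30, y -145 to 225. Low fence along y on the bed, 6 high, x 17.5 to 27.5: a blank flush with it has its cross at x 0. Other blocks at the back: foot 20 high, bar brackets 76 high.
- collar: Aluminium stop collar, slides on the guide bar, stays where left (7 N friction). Axes as the jig's; origin on the bar axis in its flat punch-side face. 34 diameter, 26 long (y 0 to 26). A stop finger flush with that face, 12 thick, hangs over the bed at jig z 26 to 44, from jig x 60 to -20, and stops the end of a blank. Travel: face from jig y 170 to 55.
- collar_face (a point): Centre of the collar's flat punch-side face, on the bar axis (same point as the collar's origin).
- collar_tab (a point): Thumb tab of the collar: a flat rib standing on it, 16 thick in jig x, 26 along the bar. This point is 45 above the bar axis (jig z 105); the rib's top is at jig z 115, the round collar below reaches jig z 77.
- bar_line (a point): Middle of the black line (3 wide) round the steel guide bar (16 diameter, along y, jig x 60, z 60, y 42 to 208 between brackets). Point at jig x 60, y 70, z 60; axes as the jig's. The collar is set when its punch-side face is level with it; a blank pushed up to the collar then has its cross below the tip.
- punch (a joint): How far the spring punch is pressed down, m: 0 at rest (tip 63 above the bench, 18 above a blank on the bed), 0.024 at most. The tip meets a blank at about 0.018. The spring needs 3 N to start and 8 N at 0.018, and lifts it again by itself.
- punch_tip (a point): Tip of the punch, pointing down, jig z 63 at rest. The green press head above it is 36 wide in y, x -18 to 148, underside jig z 90 (so loads enter from the robot's side or along y), top z 142; its column, 38 wide, x 110 to 160, ends at z 175.
- punch_cap (a point): Top centre of the black push cap of the punch, 44 diameter, at jig x 0, y 0, z 195 when at rest.
- bed_under_tip (a point): Point on the top of the bed straight below the tip (z 20).
- rough_board: Grey carrier board with the rough blanks, on the robot's left, fixed, 340 (its x) by 225 (its y), top 6 above the bench; origin in the centre of its underside. Four ribs along x, 5 wide, 6 high (to 12 above the bench), at y -110, -36.5, 36.5 and 110, make three lanes centred at y -73, 0 and 73; at most one blank in each at the start, marked end away from the robot.
- done_board: A second carrier board of the same build and sizes on the robot's right, fixed and empty: finished blanks go in its lanes (centres y -73, 0, 73; floor 6 above the bench), along its x, either way round.
- long_centre (a point): Centre of the longest wooden blank, 280 long (x), 35 wide (y), 25 thick (z), 159 g. Its x points to the marked end, z up through the marked face. May be absent.
- long_cross (a point): Black cross on the top face of that blank, 70 from its marked end, on the centre line (70 from the centre along its x). That end goes against the collar.
- mid_centre (a point): Centre of the middle wooden blank, 240 long (x), 35 wide (y), 25 thick (z), 136 g. Its x points to the marked end, z up through the marked face. May be absent.
- mid_cross (a point): Black cross on the top face of that blank, 70 from its marked end, on the centre line (50 from the centre along its x). That end goes against the collar.
- short_centre (a point): Centre of the shortest wooden blank, 200 long (x), 35 wide (y), 25 thick (z), 114 g. Its x points to the marked end, z up through the marked face. May be absent.
- short_cross (a point): Black cross on the top face of that blank, 70 from its marked end, on the centre line (30 from the centre along its x). That end goes against the collar.
- glue: White glue bottle, 52 diameter, 150 tall, bystander. Origin at its underside.
- screw_jar: Jar of 64 diameter, 80 tall, bystander. Origin at its underside.
- tape: Tape measure, 62 x 34 x 58, bystander. Origin at its underside.
- pencil: Carpenter's pencil, 150 long, bystander. Origin at its underside.
- square: Try square, stock 100, blade 150, bystander. Origin at its underside.
- offcut: Wooden offcut 90 x 60 x 22 without a cross, bystander. Origin at its underside.
Things that resemble listed ones, but are neither listed nor needed, are in the scene too. Leave any green look-alike of the part that bears mid_centre alone.

How it is judged:
On the way, in this order (a step that is already met when the one before it is completed fails the run):
1. the collar's punch-side face is at the line (3 mm) and the collar has been let go (y of collar_face in the frame of bar_line between -0.003 and 0.003 m and contact force between the fingers and collar below 0.3 N), for 0.3 s.
2. the 280 mm blank lies on the bed, its cross within 4 mm of the tip, and the punch is pressed down to it (tip within 3 mm of the wood) (horizontal distance between long_cross and punch_tip below 0.004 m and angle between long_centre's own z axis and vertical below 0.06 rad and z of long_centre in the frame of bed_under_tip below 0.016 m and y of long_centre in the frame of bed_under_tip below 0 m and z of punch_tip in the frame of long_cross below 0.003 m), for 0.2 s.
3. the 240 mm blank lies on the bed, its cross within 4 mm of the tip, and the punch is pressed down to it (tip within 3 mm of the wood) (horizontal distance between mid_cross and punch_tip below 0.004 m and angle between mid_centre's own z axis and vertical below 0.06 rad and z of mid_centre in the frame of bed_under_tip below 0.016 m and y of mid_centre in the frame of bed_under_tip below 0 m and z of punch_tip in the frame of mid_cross below 0.003 m), for 0.2 s.
4. the 200 mm blank lies on the bed, its cross within 4 mm of the tip, and the punch is pressed down to it (tip within 3 mm of the wood) (horizontal distance between short_cross and punch_tip below 0.004 m and angle between short_centre's own z axis and vertical below 0.06 rad and z of short_centre in the frame of bed_under_tip below 0.016 m and y of short_centre in the frame of bed_under_tip below 0 m and z of punch_tip in the frame of short_cross below 0.003 m), for 0.2 s.
At the end, for the whole second after the job is handed in: Every blank that was there lies flat, cross up, on the floor of the right-hand board between its ribs (centre within 90 mm of the board's middle lengthwise, along the lanes within 0.35 rad); the collar's face is within 3 mm of the line; the punch is up (y of collar_face in the frame of bar_line between -0.003 and 0.003 m and value of joint punch below 0.003 m and x of long_centre in the frame of done_board between -0.09 and 0.09 m and y of long_centre in the frame of done_board between -0.1 and 0.1 m and z of each of long_centre, mid_centre, short_centre in the frame of done_board below 0.022 m and angle between each of long_centre, mid_centre, short_centre's own z axis and vertical below 0.08 rad and angle between the x axis of each of long_centre, mid_centre, short_centre and the x axis of done_board, either way round below 0.35 rad and x of mid_centre in the frame of done_board between -0.09 and 0.09 m and y of mid_centre in the frame of done_board between -0.1 and 0.1 m and x of short_centre in the frame of done_board between -0.09 and 0.09 m and y of short_centre in the frame of done_board between -0.1 and 0.1 m); the robot touches nothing.
It fails at once if one of the other things on the bench is pushed more than 3 cm (distance of any of glue, screw_jar, tape, pencil, square, offcut from where it was at the start of the episode above 0.03 m).
Of blank_long, blank_mid, blank_short only 2 to 3 are there at a start; the rules pass over those that are not, and their reading is None.
At some moment in a run one of blank_long, blank_mid, blank_short may be knocked a few centimetres aside while the robot is not near it.
Once in a run the grip may slacken for a moment while it holds something.
It also fails if it takes over 210 s, if anything falls off the work surface, if the arm or the gripper's body presses on something with over 40 N, if the wrist force passes 120 N, or if a joint passes its speed limit or range.

## Working session

There is one attempt and no reset: what is moved stays moved. The work goes in short steps, each a Python script; the robot and the scene stay as the last script left them, time stands still between calls to the robot, and variables do not carry over. Pictures are saved under pics/ and viewed, and the job is handed in when it is done.

```bash
ls; mkdir -p pics
python3 - <<'E'
from bench import *
import cv2
for n in ["scene","side","wrist"]:
    c=capture(n); cv2.imwrite(f"pics/{n}0.png",c["image"]); print(n,c["intrinsics"].tolist(),c["k1"],c["R"].tolist(),c["t"].tolist())
print(current_clock(),current_position(),current_orientation(),current_finger_gap())
E
```

```text
pics
scene [[421.6382094668169, 0.0, 314.7665385486971], [0.0, 421.6382094668169, 199.44857852951893], [0.0, 0.0, 1.0]] 0.03193984993351968 [[0.8230148832808591, 0.5680021405435551, -0.004479981711302891], [0.3399009894927732, -0.4987928780410146, -0.797291027265073], [-0.45509759309408315, 0.6546596315288589, -0.6035784519070171]] [-0.4206752114379992, -0.030246337605633947, 1.5775564485155498]
side [[517.3064788073951, 0.0, 316.5172459908791], [0.0, 517.3064788073951, 196.72118885653524], [0.0, 0.0, 1.0]] -0.008432932909045883 [[0.7081197497164844, -0.706013368036028, 0.010561449516398752], [-0.40894612953180987, -0.4222680092412205, -0.8089825656418119], [0.5756122681131942, 0.5685374680053024, -0.5877377512732221]] [-0.3133657595370053, 0.312748479183534, 1.0581672664055533]
wrist [[341.0287301741294, 0.0, 318.1286371122781], [0.0, 341.0287301741294, 204.86160193976764], [0.0, 0.0, 1.0]] -0.07217544010771267 [[0.9999951607300712, 0.0011686446898831007, -0.002883190252123615], [0.0018636541530746625, -0.9671005140144704, 0.25438774063650654], [-0.002491045892564031, -0.2543918828550502, -0.9670980119035636]] [-0.6002579694918933, -0.03162754167547058, 0.3905382483932666]
0.15 [5.99456369e-01 7.44171299e-05 2.21986224e-01] [ 9.99999731e-01  1.54646771e-05 -7.28342030e-04 -8.73473096e-05] 0.08792646407321059
```

View pics/scene0.png

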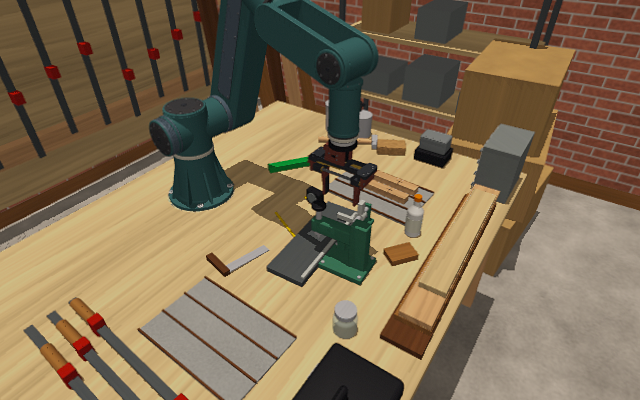

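View pics/side0.png

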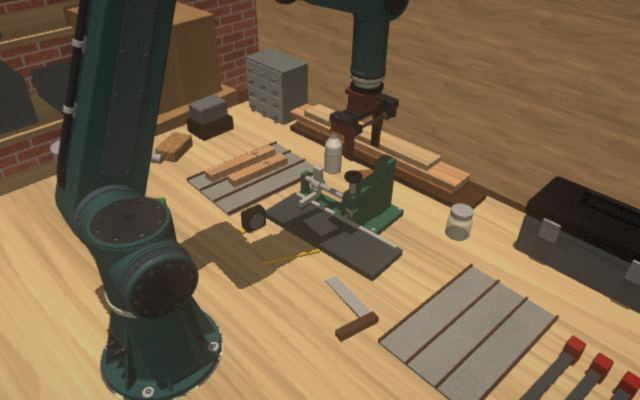

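View pics/wrist0.png

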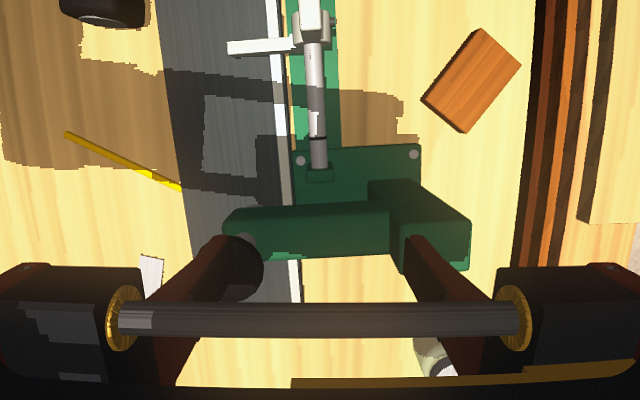

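```bash
cat > h.py <<'E'
from bench import *
import numpy as np, cv2, math
from scipy.spatial.transform import Rotation as Rot
def rays(c,px):
    """pixels -> slopes (undistorted)"""
    K=c["intrinsics"]; px=np.atleast_2d(np.array(px,float))
    d=np.c_[(px[:,0]-K[0,2])/K[0,0],(px[:,1]-K[1,2])/K[1,1]]
    u=d.copy()
    for _ in range(20): u=d/(1+c["k1"]*(u**2).sum(1,keepdims=True))
    return np.c_[u,np.ones(len(u))]
def on_z(c,px,z):
    r=rays(c,px)@c["R"]; C=-c["R"].T@c["t"]
    return C+r*((z-C[2])/r[:,2])[:,None]
def by_depth(c,px):
    px=np.atleast_2d(px).astype(int); z=c["range_z"][px[:,1],px[:,0]]
    return (rays(c,px)*z[:,None]-c["t"])@c["R"]
def proj(c,X):
    p=np.atleast_2d(X)@c["R"].T+c["t"]; s=p[:,:2]/p[:,2:]
    s=s*(1+c["k1"]*(s**2).sum(1,keepdims=True)); K=c["intrinsics"]
    return s*[K[0,0],K[1,1]]+[K[0,2],K[1,2]]
def cloud(c):
    v,u=np.mgrid[0:400,0:640]; px=np.c_[u.ravel(),v.ravel()]
    return by_depth(c,px).reshape(400,640,3)
def q(yaw):
    """tool down, jaw axis (tool x) at yaw in world"""
    return (Rot.from_euler('z',yaw)*Rot.from_quat([1,0,0,0])).as_quat()
def snap(cam,name):
    c=capture(cam); cv2.imwrite(f"pics/{name}.png",c["image"]); return c
E
python3 - <<'E'
from h import *
for n in ["scene","side"]:
    c=capture(n); P=cloud(c)
    for k in ["jig","collar","collar_tab","punch_cap","rough_board","done_board","long_centre","long_cross","mid_centre","mid_cross","short_centre","short_cross","glue","screw_jar","tape","pencil","square","offcut"]:
        for r in spot_in(n,k)[:3]:
            print(n,k,np.round(r["conf"],2),np.round(r["xy"]),by_depth(c,[r["xy"]])[0].round(3))
E
```

```text
scene jig 0.68 [331. 243.] [0.566 0.01  0.027]
scene jig 0.67 [234. 260.] [ 0.34  -0.194 -0.   ]
scene collar 0.6 [359. 214.] [0.594 0.128 0.081]
scene collar_tab 0.64 [359. 215.] [0.595 0.127 0.074]
scene punch_cap 0.49 [317. 207.] [ 0.543 -0.033  0.191]
scene punch_cap 0.31 [332. 244.] [0.566 0.01  0.027]
scene rough_board 0.67 [382. 198.] [0.578 0.324 0.012]
scene done_board 0.73 [217. 339.] [ 0.502 -0.425  0.004]
scene long_cross 0.39 [385. 194.] [0.578 0.345 0.018]
scene mid_centre 0.7 [288. 162.] [0.164 0.314 0.024]
scene mid_cross 0.86 [288. 164.] [0.173 0.303 0.024]
scene mid_cross 0.63 [319. 207.] [ 0.554 -0.04   0.197]
scene mid_cross 0.59 [395. 185.] [0.582 0.416 0.022]
scene short_centre 0.87 [386. 190.] [0.581 0.352 0.033]
scene short_centre 0.26 [328. 248.] [ 0.568 -0.01   0.023]
scene short_cross 0.73 [388. 195.] [0.59  0.346 0.017]
scene glue 0.78 [416. 219.] [0.753 0.21  0.075]
scene screw_jar 0.67 [345. 318.] [ 0.763 -0.24   0.08 ]
scene tape 0.58 [314. 198.] [0.392 0.162 0.039]
scene pencil 0.62 [217. 336.] [ 0.502 -0.421  0.007]
scene square 0.67 [234. 261.] [ 0.3
[... 298 characters left out ...]
524 -0.035  0.183]
side rough_board 0.9 [249. 184.] [0.494 0.334 0.009]
side done_board 0.67 [467. 333.] [ 0.475 -0.415  0.007]
side mid_centre 0.74 [253. 216.] [0.373 0.167 0.049]
side mid_centre 0.6 [240. 163.] [0.528 0.423 0.027]
side mid_cross 0.66 [237. 161.] [0.525 0.428 0.033]
side mid_cross 0.39 [352. 178.] [ 0.525 -0.033  0.193]
side short_centre 0.59 [260. 169.] [0.554 0.353 0.029]
side short_cross 0.66 [256. 167.] [0.548 0.366 0.033]
side glue 0.91 [331. 154.] [0.72  0.222 0.066]
side screw_jar 0.91 [460. 223.] [ 0.729 -0.229  0.058]
side pencil 0.56 [284. 260.] [0.356 0.027 0.003]
side square 0.86 [356. 312.] [ 0.355 -0.211  0.006]
side offcut 0.67 [368. 172.] [0.782 0.12  0.021]
```

Run:
```python
from h import *
c=capture("wrist"); print(-c["R"].T@c["t"])
move_ptp([0.55,0.0,0.42],q(0)); c=snap("wrist","w1"); np.savez("w1.npz",**c)
move_ptp([0.53,0.30,0.36],q(0)); c=snap("wrist","w2"); np.savez("w2.npz",**c)
for k in ["long_centre","mid_centre","short_centre","long_cross","mid_cross","short_cross","rough_board"]:
    for r in spot_in("wrist",k)[:3]: print(k,np.round(r["conf"],2),np.round(r["xy"]),by_depth(c,[r["xy"]])[0].round(3))
print(current_clock())
```

```text
[0.60162463 0.06942626 0.38471226]
mid_centre 0.68 [ 97. 134.] [0.205 0.347 0.026]
mid_centre 0.55 [329.  67.] [0.546 0.433 0.031]
short_centre 0.9 [341. 117.] [0.564 0.368 0.031]
short_centre 0.51 [356. 273.] [0.585 0.148 0.072]
long_cross 0.73 [329. 292.] [0.548 0.09  0.02 ]
mid_cross 0.77 [ 92. 129.] [0.195 0.353 0.025]
mid_cross 0.58 [327.  69.] [0.544 0.432 0.031]
short_cross 0.98 [338. 118.] [0.559 0.365 0.031]
rough_board 0.85 [321. 131.] [0.536 0.347 0.007]
4.55
```

View pics/w1.png

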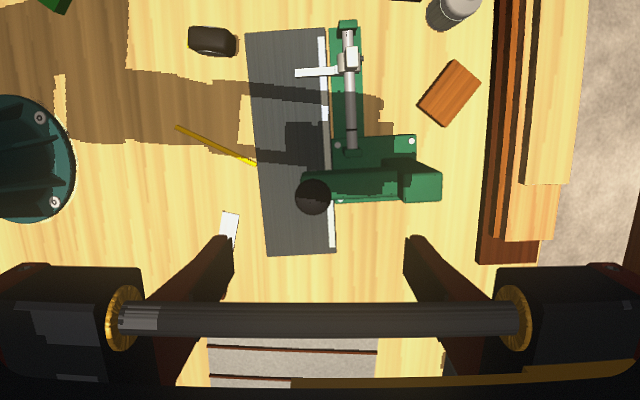

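View pics/w2.png

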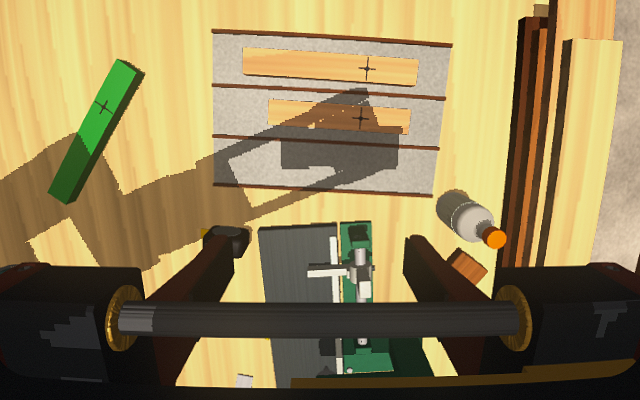

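Run:
```python
from h import *
w1=dict(np.load("w1.npz")); w2=dict(np.load("w2.npz"))
P=cloud(w2)
# blanks: z ~ .031 & in board area
for nm,(u0,v0,u1,v1) in {"upper":(225,40,435,92),"lower":(225,92,435,142)}.items():
    m=np.zeros((400,640),np.uint8); m[v0:v1,u0:u1]=(P[v0:v1,u0:u1,2]>0.021)&(P[v0:v1,u0:u1,2]<.04)
    m=cv2.morphologyEx(m,cv2.MORPH_OPEN,np.ones((3,3)))
    n,l,st,_=cv2.connectedComponentsWithStats(m); i=1+st[1:,4].argmax()
    vs,us=np.nonzero(l==i); X=on_z(w2,np.c_[us,vs],0.031)[:,:2]
    r=cv2.minAreaRect((X*1000).astype(np.float32)); print(nm,r,len(us),np.median(P[l==i][:,2]))
print("cross",on_z(w2,[[367,69],[361,118]],.031)[:,:2].round(4))
print("board corners?",on_z(w2,[[213,30],[452,44],[433,195],[213,185]],.012).round(3))
# jig
print("bed/fence",on_z(w1,[[245,36],[267,256]],.02).round(4), on_z(w1,[[325,29]],.02).round(4))
big=cv2.resize(w1["image"][10:270,230:450],None,fx=3,fy=3,interpolation=cv2.INTER_CUBIC)[:600*1]
cv2.imwrite("pics/w1a.png",cv2.resize(w1["image"][15:275,235:450],None,fx=2.3,fy=2.3,interpolation=cv2.INTER_CUBIC))
```

```text
upper ((548.26220703125, 434.0871887207031), (36.634239196777344, 239.0925750732422), 86.23346710205078) 4808 0.031063175066258074
lower ((560.7374877929688, 367.1136474609375), (35.66926193237305, 199.9162139892578), 86.11660766601562) 3663 0.031038325926161903
cross [[0.5982 0.4306]
 [0.5918 0.365 ]]
board corners? [[0.385 0.486 0.012]
 [0.72  0.469 0.012]
 [0.709 0.25  0.012]
 [0.37  0.265 0.012]]
bed/fence [[ 0.4376  0.1897  0.02  ]
 [ 0.4594 -0.1722  0.02  ]] [[0.5603 0.1991 0.02  ]]
```

View pics/w1a.png

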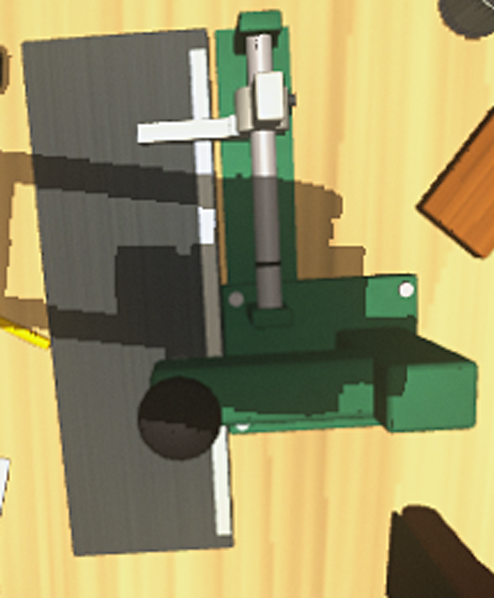

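Run:
```python
from h import *
from scipy.optimize import least_squares
w=dict(np.load("w1.npz"))
A=[((22,43),(-95,225,20)),((206,29),(30,225,20)),((75,555),(-95,-145,20)),((232,546),(30,-145,20)),((266,264.5),(60,70,68)),((179,418),(0,0,195))]
px=np.array([a[0] for a in A])/2.3+[235,15]; J=np.array([a[1] for a in A])/1000.
def W(p,J): 
    return J@Rot.from_euler('z',p[2]).as_matrix().T+[p[0],p[1],0]
f=lambda p:(proj(w,W(p,J))-px).ravel()
s=least_squares(f,[.54,-.03,.06],loss='soft_l1'); print(s.x,np.degrees(s.x[2])); print(f(s.x).reshape(-1,2).round(1))
np.save("jig.npy",s.x)
# predicted collar tab top px, fence
print((proj(w,W(s.x,np.array([[60,y,115] for y in (130,143,156)])/1000))-[235,15])*2.3)
c=w; T=proj(w,W(s.x,np.array([[17.5,-140,26],[27.5,-140,26],[0,0,20]])/1000)); print((T-[235,15])*2.3)
```

```text
[ 0.54421199 -0.02391138  0.06237118] 3.573605513858934
[[-1.1 -1.1]
 [ 0.3 -1. ]
 [-1.1  0.9]
 [ 0.9  1. ]
 [ 1.1 -0.6]
 [-0.2  1.4]]
[[271.93794836 159.27623608]
 [270.99753284 135.38076206]
 [270.03392392 111.25435893]]
[[217.65417463 546.22500393]
 [230.79194499 545.48004935]
 [183.01776541 364.15525135]]
```

Run:
```python
from h import *
y=np.load("jig.npy")[2]
move_ptp([0.61,0.09,0.24],q(y)); c=snap("wrist","w3"); np.savez("w3.npz",**c)
cv2.imwrite("pics/w3a.png",cv2.resize(c["image"][0:280,150:520],None,fx=2,fy=2,interpolation=cv2.INTER_CUBIC))
c=snap("side","s3");cv2.imwrite("pics/s3a.png",cv2.resize(c["image"][100:300,220:470],None,fx=3,fy=3,interpolation=cv2.INTER_CUBIC))
```

```text
(no output)
```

View pics/w3a.png

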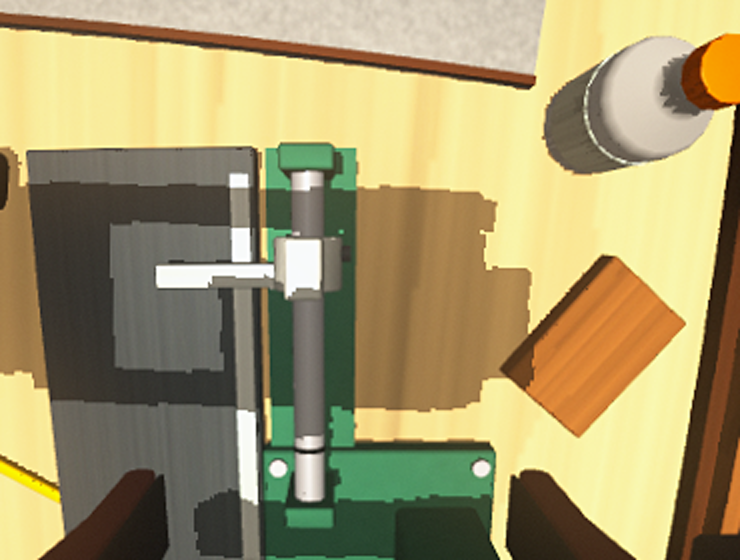

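View pics/s3a.png

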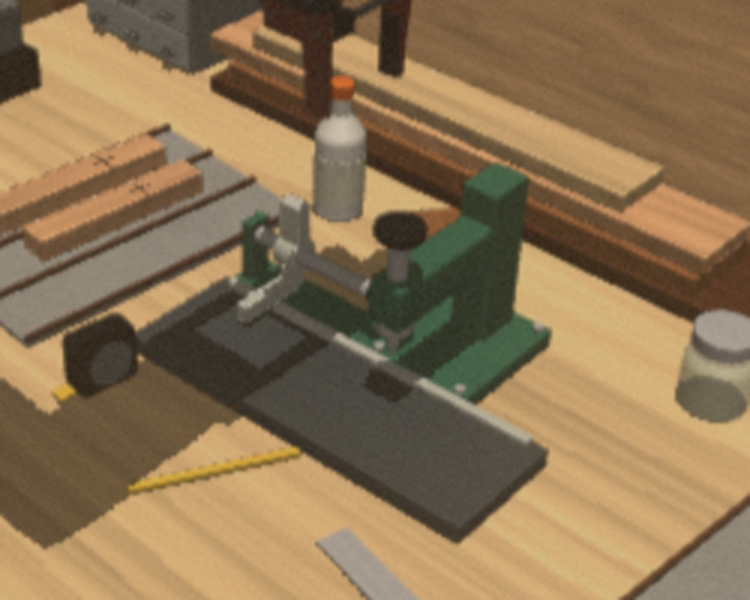

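```bash
cat >> h.py <<'E'
JIG=np.load("jig.npy")
def W(J):
    p=JIG; return np.atleast_2d(J)/1000.@Rot.from_euler('z',p[2]).as_matrix().T+[p[0],p[1],0]
def toJ(X):
    p=JIG; return ((np.atleast_2d(X)-[p[0],p[1],0])@Rot.from_euler('z',p[2]).as_matrix())*1000
E
python3 - <<'E'
from h import *
w=dict(np.load("w3.npz")); P=toJ(cloud(w).reshape(-1,3)).reshape(400,640,3)
m=(P[...,2]>108)&(P[...,2]<122)&(abs(P[...,0]-60)<25)&(P[...,1]>60)
Q=P[m]; print(len(Q),np.median(Q[:,2]),np.percentile(Q,[1,50,99],axis=0).round(1))
m2=(abs(P[...,0]-60)<14)&(P[...,2]>72)&(P[...,2]<105)&(P[...,1]>100)
Q=P[m2]; print(len(Q),np.percentile(Q,[1,50,99],axis=0).round(1))
f=(P[...,2]>40)&(P[...,2]<48)&(P[...,0]<30)&(P[...,0]>-30)&(P[...,1]>60)&(P[...,1]<220); Q=P[f]; print("finger",np.percentile(Q,[1,50,99],axis=0).round(1))
print("line",toJ(on_z(w,[[304.5,225],[297,225],[312,225]],.068)).round(1), "cloud",P[220:231,304].round(1)[:,:])
im=w["image"]; print(im[218:232,304].tolist())
print("bar x",[P[v,285:325:3].round(0).tolist() for v in (200,)])
E
```

```text
594 114.90714268673261 [[ 52.6 152.5 108.8]
 [ 60.4 164.9 114.9]
 [ 68.5 177.1 116.7]]
506 [[ 47.9 153.5  72.2]
 [ 64.3 211.6  75.5]
 [ 73.5 218.9  78. ]]
finger [[-19.3 152.1  42.1]
 [  5.1 158.3  44.1]
 [ 29.8 163.6  45.9]]
line [[60.6 70.3 68. ]
 [52.9 70.3 68. ]
 [68.4 70.3 68. ]] cloud [[60.1 75.4 67.1]
 [60.1 74.2 66.5]
 [60.1 73.4 67.5]
 [60.1 72.5 68.1]
 [60.1 71.4 68. ]
 [60.1 70.  66.9]
 [60.1 69.2 67.9]
 [60.1 67.9 67.2]
 [60.1 67.1 68.2]
 [60.  65.7 67.1]
 [60.1 65.  68.3]]
[[231, 238, 241], [247, 250, 252], [244, 247, 249], [243, 247, 248], [244, 248, 250], [251, 254, 255], [175, 186, 191], [47, 54, 56], [38, 45, 46], [228, 238, 243], [247, 251, 253], [242, 246, 248], [240, 244, 248], [239, 243, 247]]
bar x [[[36.0, 83.0, 12.0], [39.0, 83.0, 13.0], [43.0, 83.0, 11.0], [46.0, 83.0, 12.0], [53.0, 96.0, 62.0], [56.0, 96.0, 66.0], [59.0, 97.0, 67.0], [62.0, 97.0, 68.0], [65.0, 97.0, 67.0], [68.0, 95.0, 61.0], [71.0, 83.0, 12.0], [75.0, 83.0, 12.0], [78.0, 83.0, 12.0], [82.0, 83.0, 12.0]]]
```

Run:
```python
from h import *
Q=q(JIG[2])
a=W([60.4,165,150])[0]; move_ptp(a,Q)
a=W([60.4,165,87])[0]; servo_line(a,Q,rate=0.1)
print(current_position()-a,current_force())
move_gripper(0.012); print(current_finger_gap(),current_force())
b=W([60.4,165-81.5,87])[0]; servo_line(b,Q,rate=0.04)
print(toJ(current_position()),current_finger_gap(),current_force())
move_gripper(0.05); print(current_force(),current_finger_gap())
servo_line(W([60.4,83.5,170])[0],Q)
move_ptp(W([60.4,60,240])[0],Q)
c=snap("wrist","w4"); np.savez("w4.npz",**c)
cv2.imwrite("pics/w4a.png",cv2.resize(c["image"][0:280,150:520],None,fx=2,fy=2,interpolation=cv2.INTER_CUBIC))
P=toJ(cloud(c).reshape(-1,3)).reshape(400,640,3)
for n,m in {"tab":(P[...,2]>108)&(P[...,2]<122)&(abs(P[...,0]-60)<25)&(P[...,1]>40),"finger":(P[...,2]>40)&(P[...,2]<48)&(P[...,0]<30)&(P[...,0]>-30)&(P[...,1]>40)&(P[...,1]<220)}.items():
    print(n,np.percentile(P[m],[1,50,99],axis=0).round(1))
print(current_clock())
```

```text
[ 0.00070932 -0.00013382  0.00065051] [ 0.33341217  0.95443396 -0.00383621]
0.015587952157091006 [-4.53514449 -0.48014843  3.12830621]
[[58.82266159 85.22282521 86.84311785]] 0.016335532942137604 [-5.93573659  7.20189227  4.43954793]
[ 0.728415   -0.18475381  0.66615658] 0.050418390342734515
tab [[ 52.4  72.4 112.2]
 [ 60.2  85.8 114.7]
 [ 67.8  98.2 116.3]]
finger [[-19.3  72.7  41.9]
 [  5.8  78.3  44. ]
 [ 29.1  84.5  45.8]]
12.0833
```

View pics/w4a.png

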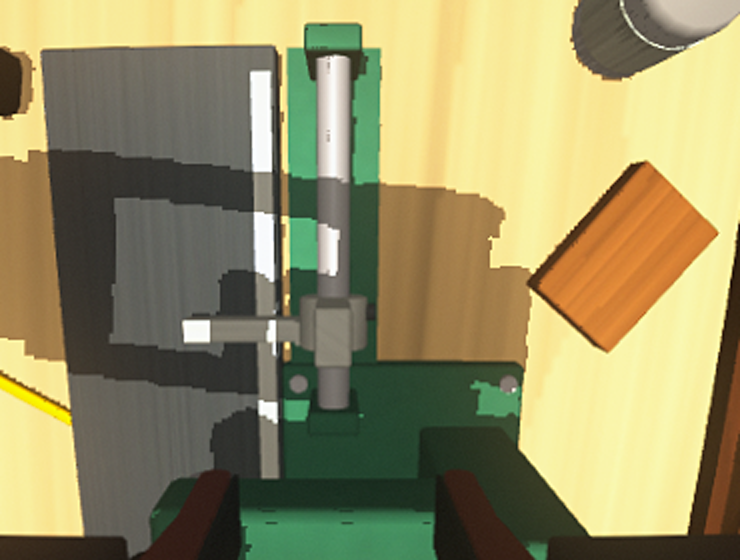

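Run:
```python
from h import *
Q=q(JIG[2])
move_ptp(W([60,-45,250])[0],Q)
c=snap("wrist","w5"); np.savez("w5.npz",**c)
x,y=proj(c,W([60,70,68]))[0].astype(int); print(x,y)
cv2.imwrite("pics/w5a.png",cv2.resize(c["image"][y-50:y+50,x-60:x+60],None,fx=6,fy=6,interpolation=cv2.INTER_CUBIC))
print(((proj(c,W([[60,y,68] for y in (68.5,70,71.5,72.5)]+[[60,70,77],[60,72.5,77],[60,72.5,115]]))-[x-60,y-50])*6).round())
```

```text
318 66
[[363. 314.]
 [363. 304.]
 [363. 294.]
 [363. 287.]
 [363. 295.]
 [363. 278.]
 [362. 236.]]
```

View pics/w5a.png

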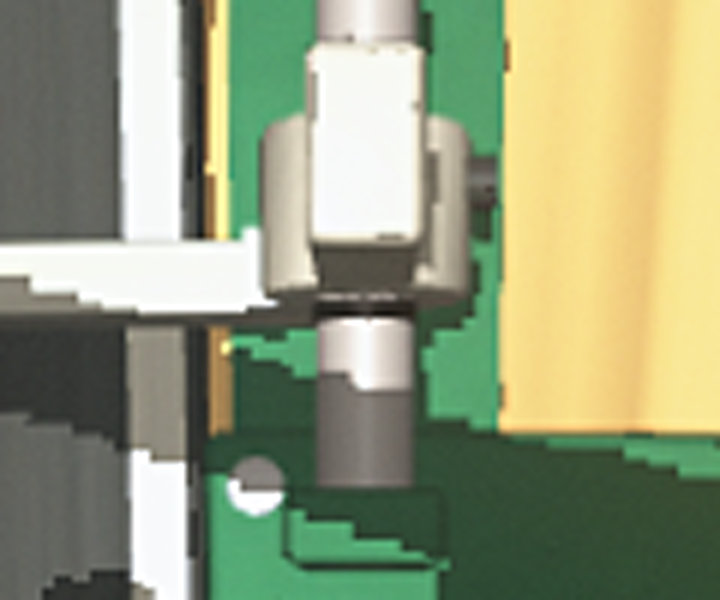

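Run:
```python
from h import *
Q=q(JIG[2])
move_ptp(W([60.2,85.3,170])[0],Q)
servo_line(W([60.2,85.3,87])[0],Q,rate=0.1)
move_gripper(0.012); y0=toJ(current_position())[0]; print(y0,current_finger_gap())
t=85.3
for i in range(12):
    t-=0.5; servo_line(W([60.2,t,87])[0],Q,rate=0.02); y=toJ(current_position())[0]
    print(t,y.round(2),current_force().round(1))
    if y0[1]-y[1]>2.2: break
move_gripper(0.05)
servo_line(W([60.2,85,170])[0],Q)
move_ptp(W([60,-45,250])[0],Q)
c=snap("wrist","w6"); np.savez("w6.npz",**c)
x,y=proj(c,W([60,70,68]))[0].astype(int); print(x,y)
cv2.imwrite("pics/w6a.png",cv2.resize(c["image"][y-50:y+50,x-60:x+60],None,fx=6,fy=6,interpolation=cv2.INTER_CUBIC))
print(current_clock())
```

```text
[58.82881877 85.37411266 87.03320962] 0.0158447795741616
84.8 [58.82 85.36 87.  ] [-5.   1.6  5. ]
84.3 [58.83 85.33 87.04] [-5.4  3.7  5.3]
83.8 [58.85 85.29 87.03] [-5.3  4.3  4.6]
83.3 [58.84 85.07 87.04] [-5.1  5.9  5.1]
82.8 [58.83 84.64 87.03] [-5.6  6.3  5.8]
82.3 [58.85 84.2  87.05] [-4.9  6.4  5.4]
81.8 [58.86 83.69 87.05] [-5.6  6.3  5.3]
81.3 [58.82 83.2  87.04] [-6.   6.2  5.2]
80.8 [58.83 82.69 87.03] [-5.2  6.7  5.7]
318 67
19.2667
```

View pics/w6a.png

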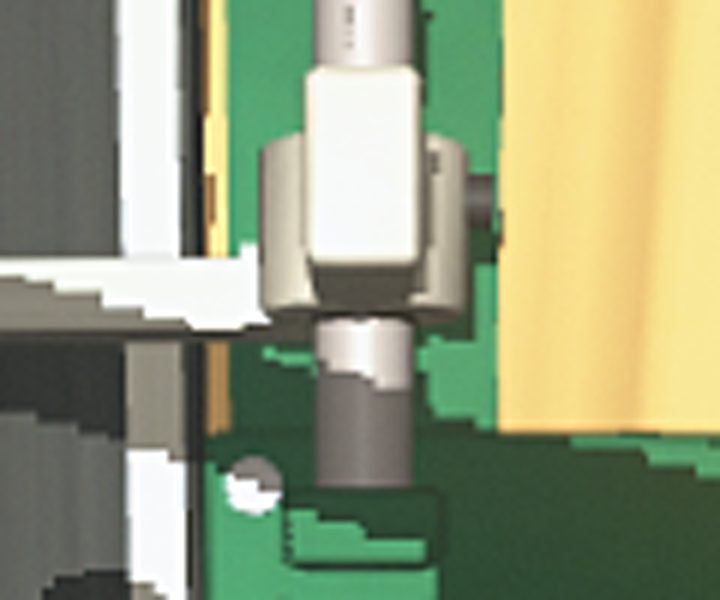

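Run:
```python
from h import *
for n in ("w5","w6"):
    c=dict(np.load(n+".npz")); b=proj(c,W([[60,70,68],[60,68,68],[60,68.5,68],[60,70,77]])); print(b.round(2).tolist())
    x=int(b[0,0]); y=int(b[0,1])
    for v in range(y-8,y+8): print(v,c["image"][v,x-6:x+7:3].mean(1).round().astype(int))
```

```text
[[318.52, 66.61], [318.52, 68.81], [318.52, 68.26], [318.49, 65.24]]
58 [77 75 72 74 77]
59 [79 79 78 76 74]
60 [77 81 79 79 79]
61 [78 77 77 77 77]
62 [74 77 76 77 76]
63 [85 77 80 78 81]
64 [78 71 89 96 78]
65 [152 130 102 135  82]
66 [56 53 74 54 45]
67 [41 41 71 46 41]
68 [36 35 61 36 34]
69 [118 235 247 235 149]
70 [184 221 254 223 186]
71 [180 218 250 219 183]
72 [177 219 250 219 181]
73 [175 218 250 220 182]
[[318.14, 67.71], [318.13, 69.9], [318.13, 69.35], [318.1, 66.37]]
59 [243 244 243 242 240]
60 [190 198 195 192 189]
61 [100 104 103  99 100]
62 [76 75 75 72 74]
63 [78 78 78 79 79]
64 [77 80 77 79 79]
65 [78 76 77 77 78]
66 [75 77 77 76 76]
67 [82 76 76 80 86]
68 [83 79 79 82 75]
69 [40 42 68 40 40]
70 [107 183 143 176 130]
71 [192 229 255 220 180]
72 [184 224 251 215 174]
73 [182 222 249 214 173]
74 [184 223 250 216 175]
```

```bash
cat >> h.py <<'E'
def find_blanks(c,zt,box):
    """top-face rectangles at height zt within world box -> (x,y,len,wid,yaw of long axis in (-90,90])"""
    P=cloud(c); m=((abs(P[...,2]-zt)<.009)&(P[...,0]>box[0])&(P[...,0]<box[1])&(P[...,1]>box[2])&(P[...,1]<box[3])).astype(np.uint8)
    m=cv2.morphologyEx(m,cv2.MORPH_OPEN,np.ones((3,3)))
    n,l,st,_=cv2.connectedComponentsWithStats(m); out=[]
    for i in range(1,n):
        if st[i,4]<600: continue
        vs,us=np.nonzero(l==i); X=on_z(c,np.c_[us,vs],zt)[:,:2]
        r=cv2.minAreaRect((X*1000).astype(np.float32)); (cx,cy),(a,b),ang=r
        if a<b: a,b,ang=b,a,ang+90
        ang=(ang+90)%180-90
        out.append((cx/1000,cy/1000,a,b,math.radians(ang)))
    return out
E
python3 - <<'E'
from h import *
move_ptp([0.53,0.30,0.36],q(0)); c=snap("wrist","w7")
for b in find_blanks(c,.031,(.3,.8,.25,.55)): print(np.round(b,3))
r=spot_in("wrist","mid_cross"); print([(x["conf"],on_z(c,[x["xy"]],.031)[0].round(3)) for x in r])
b=max(find_blanks(c,.031,(.3,.8,.25,.55)),key=lambda b:b[2])
g=np.array([b[0]-.02*math.cos(b[4]),b[1]-.02*math.sin(b[4])])
for p,yw in (([*g,.12],b[4]+math.pi/2),([*g,.016],b[4]+math.pi/2),(W([-60,-90,60])[0],JIG[2]+math.pi),(W([0,-70,30])[0],JIG[2]+math.pi),(W([0,-70,30])[0],JIG[2]),([.48,-.42,.05],0),([.48,-.42,.05],math.pi),([.48,-.42,.05],math.pi/2)):
    print(np.round(p,3),yw,inverse_kinematics(p,q(yw)))
print(current_joint_pos(),current_clock())
E
```

```text
[ 5.48000e-01  4.34000e-01  2.39689e+02  3.65300e+01 -6.60000e-02]
[ 5.61000e-01  3.67000e-01  1.99958e+02  3.57550e+01 -6.70000e-02]
[(0.79, array([0.206, 0.353, 0.031])), (0.61, array([0.549, 0.432, 0.031]))]
[0.528 0.436 0.12 ] 1.5052197133772214 [ 5.88770694e-01  5.71837970e-01  1.41833366e+00 -4.44089210e-16
  1.15142102e+00 -9.16449020e-01]
[0.528 0.436 0.016] 1.5052197133772214 [ 5.88770694e-01  6.91149309e-01  1.48847040e+00 -4.44089210e-16
  9.61972945e-01 -9.16449020e-01]
[ 0.49  -0.117  0.06 ] 3.203963835974055 [-3.72518142e-01  4.38589667e-01  1.88538024e+00 -4.44089210e-16
  8.17622751e-01  2.70670333e+00]
[ 0.549 -0.094  0.03 ] 3.203963835974055 [-2.93427595e-01  5.39888989e-01  1.78793420e+00 -4.44089210e-16
  8.13769466e-01  2.78579388e+00]
[ 0.549 -0.094  0.03 ] 0.06237118238426225 [-2.93427595e-01  5.39888989e-01  1.78793420e+00 -4.44089210e-16
  8.13769466e-01 -3.55798778e-01]
[ 0.48 -0.42  0.05] 0 [-8.27067328e-01  5.96601751e-01  1.58532342e+00 -4.44089210e-16
  9.59667478e-01 -8.27067328e-01]
[ 0.48 -0.42  0.05] 3.141592653589793 [-8.27067328e-01  5.96601751e-01  1.58532342e+00 -4.44089210e-16
  9.59667478e-01  2.31452533e+00]
[ 0.48 -0.42  0.05] 1.5707963267948966 [-8.27067328e-01  5.96601751e-01  1.58532342e+00 -4.44089210e-16
  9.59667478e-01 -2.39786365e+00]
[ 3.99884408e-01  2.84821659e-01  1.28607027e+00 -3.59389853e-04
  1.57170815e+00  4.01461681e-01] 20.8167
```

View pics/w7.png

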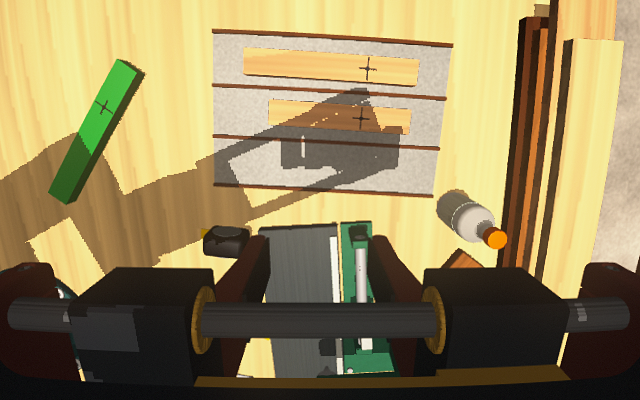

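```bash
cat >> h.py <<'E'
def grab(b,off):
    g=[b[0]+off*math.cos(b[4]),b[1]+off*math.sin(b[4])]; Q=q(b[4]+math.pi/2)
    move_gripper(.06)
    move_ptp([*g,.12],Q); servo_line([*g,.016],Q,rate=.12)
    print("at",current_position(),current_force().round(1))
    move_gripper(.028); print("gap",current_finger_gap())
    servo_line([*g,.06],Q,rate=.08); servo_line([*g,.27],Q,rate=.25); print("gap",current_finger_gap(),current_force().round(2))
E
python3 - <<'E'
from h import *
c=capture("wrist")
b=max(find_blanks(c,.031,(.3,.8,.25,.55)),key=lambda b:b[2])
grab(b,-.02)
Q=q(JIG[2]+math.pi)
move_ptp(W([-60,-90,270])[0],Q); print(current_finger_gap())
snap("scene","s8"); c=snap("side","d8")
servo_line(W([-60,-90,60])[0],Q,rate=.2)
servo_line(W([-60,-90,33])[0],Q,rate=.05,contact_N=6)
print(toJ(current_position()),current_force(),current_finger_gap(),current_clock())
c=snap("side","d9");cv2.imwrite("pics/d9a.png",cv2.resize(c["image"][100:300,220:470],None,fx=3,fy=3))
E
```

```text
at [0.52895991 0.43585928 0.01683569] [0.1 0.2 0.1]
gap 0.03465134005602643
gap 0.03455620168346103 [ 0.73  0.18 -1.28]
0.034606693058928266
[[-60.0825639  -89.96664406  32.80507655]] [ 0.40492324  0.49915074 -1.23721936] 0.034698433321049535 30.7167
```

View pics/d9a.png

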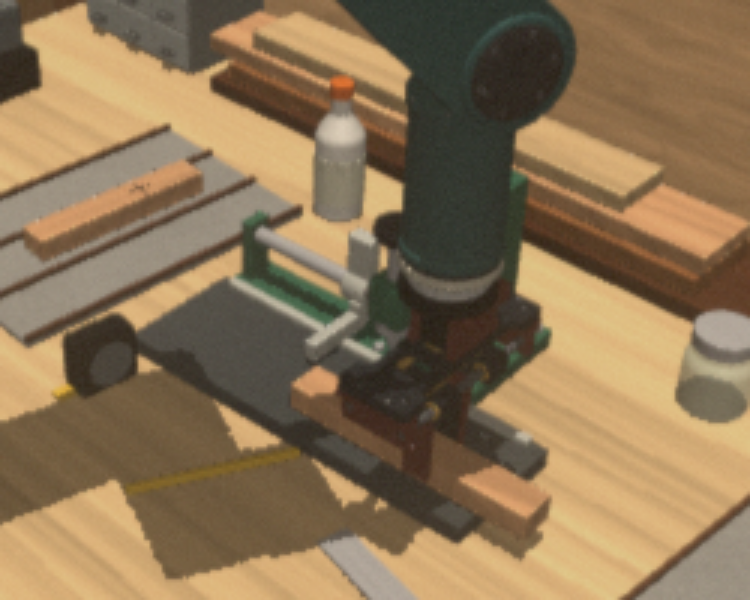

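Run:
```python
from h import *
c=snap("wrist","w9")
```

```text
(no output)
```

View pics/w9.png

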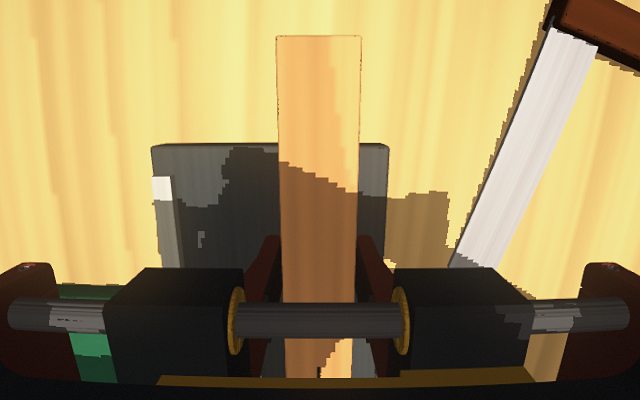

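Run:
```python
from h import *
Q=q(JIG[2]+math.pi)
print(servo_line(W([-8,-90,32])[0],Q,rate=.08,contact_N=6), toJ(current_position()))
print(servo_line(W([6,-90,32])[0],Q,rate=.015,contact_N=4), toJ(current_position()).round(2),current_force().round(2))
x=toJ(current_position())[0,0]
print(servo_line(W([x-.7,-60,32])[0],Q,rate=.015,contact_N=3), toJ(current_position()).round(2),current_force().round(2),current_finger_gap())
c=snap("wrist","w10"); snap("side","d10");print(current_clock())
```

```text
False [[ -8.67332251 -89.70102783  31.78018076]]
True [[ -2.1  -89.74  31.51]] [-0.35 -0.13 -1.86]
True [[ -2.83 -68.78  31.52]] [-0.11 -1.27 -1.23] 0.034832119248779755
33.5833
```

View pics/w10.png

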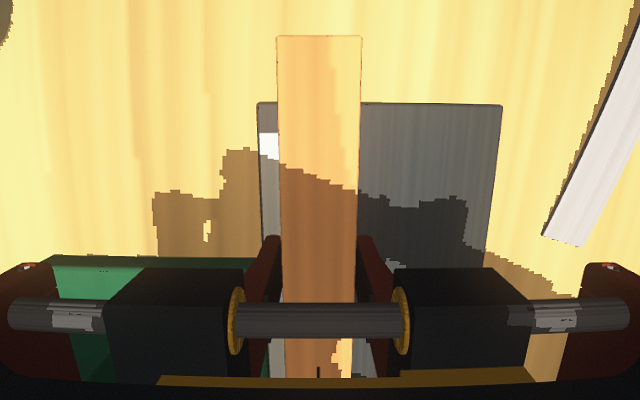

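```bash
cat >> h.py <<'E'
def seat(Lc):
    """blank held near fence/collar: lower, release, push flush to the fence, push end up to collar. Lc: jig y of blank's near end"""
    Q=q(JIG[2]+math.pi); p=toJ(current_position())[0]
    print("down",servo_line(W([p[0],p[1],27.5])[0],Q,rate=.015,contact_N=4),toJ(current_position()).round(2))
    p=toJ(current_position())[0]; z=max(p[2],28.5)
    move_gripper(.042); print("rel",current_force().round(2))
    servo_line(W([p[0],p[1],z+.5])[0],Q,rate=.03)
    print("push x",servo_line(W([10,p[1],z+.5])[0],Q,rate=.02,contact_N=4),toJ(current_position()).round(2),current_force().round(2))
    p2=toJ(current_position())[0]
    servo_line(W([p2[0]-3,p[1],z+.5])[0],Q,rate=.03)
    servo_line(W([p2[0]-3,p[1],85])[0],Q,rate=.12)
    move_gripper(0.0)
    servo_line(W([0,Lc-30,85])[0],Q,rate=.15)
    servo_line(W([0,Lc-30,34])[0],Q,rate=.1)
    print("push y",servo_line(W([0,Lc+2,34])[0],Q,rate=.015,contact_N=3),toJ(current_position()).round(2),current_force().round(2))
    y=toJ(current_position())[0,1]
    servo_line(W([0,y-15,34])[0],Q,rate=.06); servo_line(W([0,y-15,120])[0],Q,rate=.15)
def press():
    Q=q(JIG[2]+math.pi)
    move_gripper(0)
    move_ptp(W([0,-3,235])[0],Q); f0=current_force()
    print("cap",servo_line(W([0,-3,180])[0],Q,rate=.03,contact_N=2.0),toJ(current_position()).round(2))
    for z in np.arange(182,170,-1.5):
        servo_line(W([0,-3,z])[0],Q,rate=.03); sleep(.1); f=current_force()-f0; zz=toJ(current_position())[0,2]; print(z,zz.round(1),f.round(1))
        if abs(f[2])>14: break
    sleep(.5); print(toJ(current_position()).round(2),current_force().round(1))
E
python3 - <<'E'
from h import *
seat(-170)
Q=q(JIG[2]+math.pi)
c=snap("wrist","w11"); 
move_ptp(W([0,-120,260])[0],q(JIG[2])); c=snap("wrist","w12"); cc=snap("side","d12")
cv2.imwrite("pics/w12a.png",cv2.resize(c["image"][0:280,150:520],None,fx=2,fy=2,interpolation=cv2.INTER_CUBIC))
print(current_clock())
E
```

```text
down True [[ -3.13 -68.81  30.4 ]]
rel [0.3  0.65 0.63]
push x True [[  1.59 -68.52  30.42]] [ 1.04 -0.45  0.  ]
push y True [[-2.0000e-02 -1.8157e+02  3.3830e+01]] [-0.17 -1.06  1.71]
43.2083
```

View pics/w12a.png

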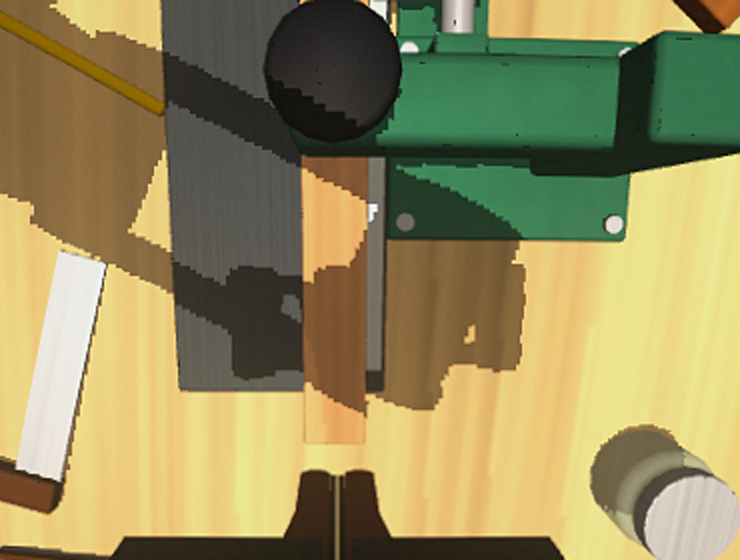

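Run:
```python
from h import *
c=capture("wrist")
px=np.array([[303,443],[365,443],[301,160],[366,160]])/2.+[150,0]
print(toJ(on_z(c,px,.045)).round(1)); print("bed",toJ(on_z(c,np.array([[180,390],[383,391]])/2+[150,0],.02)).round(1))
# view from +y side & look at collar
Q=q(JIG[2])
move_ptp(W([-20,20,270])[0],Q); c=snap("wrist","w13"); np.savez("w13.npz",**c)
cv2.imwrite("pics/w13a.png",cv2.resize(c["image"][0:280,150:520],None,fx=2,fy=2,interpolation=cv2.INTER_CUBIC))
P=toJ(cloud(c).reshape(-1,3)).reshape(400,640,3)
for n,m in {"tab":(P[...,2]>108)&(P[...,2]<122)&(abs(P[...,0]-60)<25)&(P[...,1]>40),"finger":(P[...,2]>40)&(P[...,2]<48)&(P[...,0]<40)&(P[...,0]>-30)&(P[...,1]>40)&(P[...,1]<220)}.items():
    print(n,np.percentile(P[m],[1,50,99],axis=0).round(1))
```

```text
[[ -18.1 -169.8   45. ]
 [  17.8 -169.8   45. ]
 [ -17.5  -14.    45. ]
 [  16.7  -14.    45. ]]
bed [[ -93.8 -144.2   20. ]
 [  29.4 -144.7   20. ]]
tab [[ 51.7  70.2 108.8]
 [ 59.1  83.  114.8]
 [ 67.9  95.4 116.6]]
finger [[-18.5  40.9  42.4]
 [  3.1  65.6  44.6]
 [ 38.4  81.1  46.6]]
```

View pics/w13a.png

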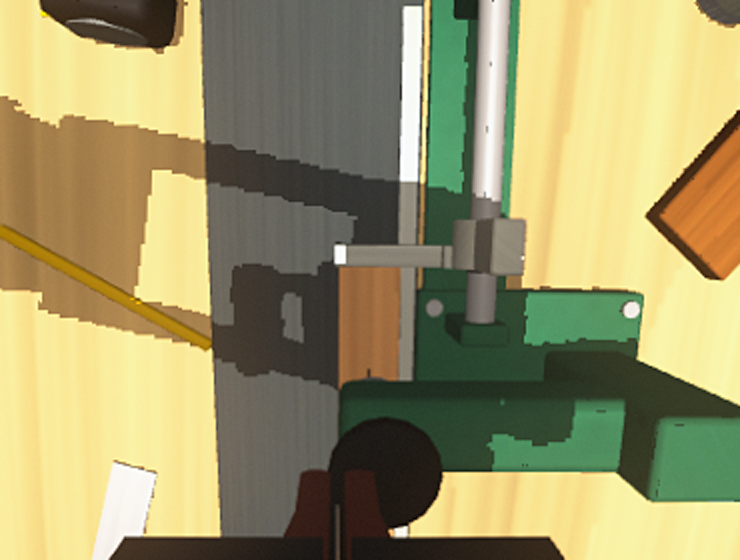

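Run:
```python
from h import *
press()
c=snap("side","d14");cv2.imwrite("pics/d14a.png",cv2.resize(c["image"][130:280,260:460],None,fx=4,fy=4))
servo_line(W([0,-3,240])[0],q(JIG[2]+math.pi))
print(current_clock())
```

```text
cap True [[-1.9000e-01 -2.9700e+00  1.9194e+02]]
182.0 182.1 [-0.5  0.   5.7]
180.5 180.6 [0.2 0.1 5.3]
179.0 179.2 [0.1 0.8 5.1]
177.5 177.7 [0.1 0.6 5. ]
176.0 176.8 [-1.8  1.3 11. ]
174.5 176.3 [-4.4  1.2 18.6]
[[ 3.0000e-02 -3.0100e+00  1.7636e+02]] [-5.3 -0.4 19.2]
51.5333
```

View pics/d14a.png

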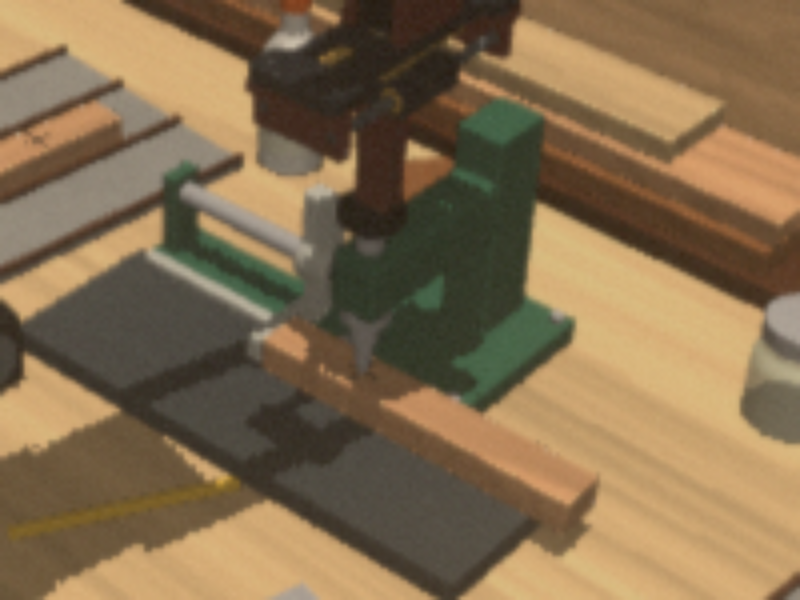

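Run:
```python
from h import *
move_ptp([0.49,-0.44,0.34],q(0)); c=snap("wrist","w15"); np.savez("w15.npz",**c); print(current_clock())
```

```text
54.7083
```

View pics/w15.png

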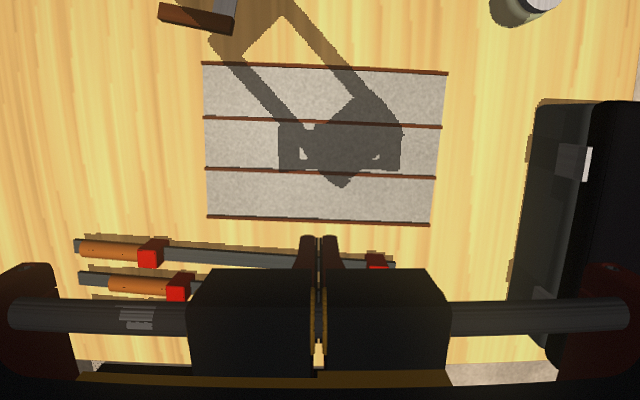

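Run:
```python
from h import *
from scipy.optimize import least_squares
c=dict(np.load("w15.npz"))
px=np.array([[202.5,63],[448,74],[207,217],[429.5,226],[204,117.5],[442,126.5],[205,169],[436,178]])
M=np.array([[-170,110,12],[170,110,12],[-170,-110,12],[170,-110,12],[-170,36.5,12],[170,36.5,12],[-170,-36.5,12],[170,-36.5,12]])/1000
f=lambda p:(proj(c,M@Rot.from_euler('z',p[2]).as_matrix().T+[p[0],p[1],0])-px).ravel()
s=least_squares(f,[.49,-.42,0.],loss='soft_l1'); print(s.x,f(s.x).reshape(-1,2).round(1).tolist()); np.save("done.npy",s.x)
print(on_z(c,px,.012).round(3))
for y in (73,0,-73):
  for yw in (math.pi/2,-math.pi/2):
    g=[s.x[0]-math.sin(s.x[2])*y/1000,s.x[1]+math.cos(s.x[2])*y/1000]; print(y,yw,np.round(g,3),inverse_kinematics([*g,.017],q(s.x[2]+yw)))
```

```text
[ 0.49675474 -0.41536294 -0.03927784] [[-1.3, -0.2], [0.8, -0.4], [-0.4, 0.1], [1.0, -0.2], [-1.3, 0.1], [0.7, 1.2], [-0.5, -0.1], [0.6, 0.2]]
[[ 0.333 -0.299  0.012]
 [ 0.67  -0.313  0.012]
 [ 0.323 -0.518  0.012]
 [ 0.661 -0.532  0.012]
 [ 0.33  -0.372  0.012]
 [ 0.667 -0.384  0.012]
 [ 0.326 -0.445  0.012]
 [ 0.664 -0.458  0.012]]
73 1.5707963267948966 [ 0.5   -0.342] [-7.14830563e-01  6.07930418e-01  1.68090268e+00 -4.44089210e-16
  8.52759560e-01 -2.24634905e+00]
73 -1.5707963267948966 [ 0.5   -0.342] [-7.14830563e-01  6.07930418e-01  1.68090268e+00 -4.44089210e-16
  8.52759560e-01  8.95243607e-01]
0 1.5707963267948966 [ 0.497 -0.415] [-8.03006595e-01  6.50494892e-01  1.58021058e+00 -4.44089210e-16
  9.10887176e-01 -2.33452508e+00]
0 -1.5707963267948966 [ 0.497 -0.415] [-8.03006595e-01  6.50494892e-01  1.58021058e+00 -4.44089210e-16
  9.10887176e-01  8.07067575e-01]
-73 1.5707963267948966 [ 0.494 -0.488] [-8.79083014e-01  7.00840668e-01  1.46247795e+00 -4.44089210e-16
  9.78274033e-01 -2.41060150e+00]
-73 -1.5707963267948966 [ 0.494 -0.488] [-8.79083014e-01  7.00840668e-01  1.46247795e+00 -4.44089210e-16
  9.78274033e-01  7.30991155e-01]
```

```bash
cat >> h.py <<'E'
def unload(yc):
    """grip blank on the bed at jig y -70, draw it out to the robot's side and lift"""
    Q=q(JIG[2]+math.pi); move_gripper(.06)
    move_ptp(W([0,-70,240])[0],Q); servo_line(W([0,-70,60])[0],Q,rate=.2); servo_line(W([0,-70,30.5])[0],Q,rate=.06)
    move_gripper(.028); print("gap",current_finger_gap(),current_force().round(1))
    servo_line(W([0,-72,34])[0],Q,rate=.03); servo_line(W([-62,-80,36])[0],Q,rate=.1); servo_line(W([-62,-80,270])[0],Q,rate=.25)
    print("gap",current_finger_gap())
def lay(lane,off):
    """off = blank centre minus grip along blank x (m)"""
    D=np.load("done.npy"); yw=D[2]-math.pi/2; Q=q(yw)
    C=np.array([D[0]-math.sin(D[2])*lane/1000,D[1]+math.cos(D[2])*lane/1000]); d=np.array([math.cos(yw-math.pi/2),math.sin(yw-math.pi/2)])
    g=C-off*d
    move_ptp([*g,.2],Q); print("gap",current_finger_gap()); servo_line([*g,.04],Q,rate=.2)
    print(servo_line([*g,.0145],Q,rate=.02,contact_N=4),current_position(),current_force().round(1),current_finger_gap())
    p=current_position()
    move_gripper(.052); servo_line([*p[:2],.06],Q,rate=.1); servo_line([*p[:2],.2],Q,rate=.2)
E
python3 - <<'E'
from h import *
unload(0); lay(-73,.02)
move_ptp([0.49,-0.44,0.34],q(0)); c=snap("wrist","w16"); print(find_blanks(c,.031,(.3,.7,-.55,-.28)),current_clock())
E
```

```text
gap 0.03475491759583987 [-6.1 -1.4  4.9]
gap 0.03458347525044648
gap 0.03478867379919683
True [ 0.5137342  -0.48892865  0.01660987] [-1.2  0.2  4.4] 0.03497140530176097
[(0.49537493896484375, -0.486031494140625, 238.37237548828125, 36.668373107910156, -0.040158871341740864)] 70.2417
```

View pics/w16.png

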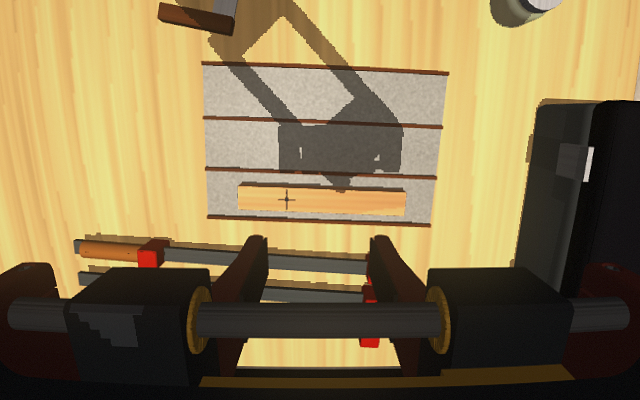

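Run:
```python
from h import *
move_ptp([0.53,0.30,0.36],q(0)); c=snap("wrist","w17")
B=find_blanks(c,.031,(.3,.8,.25,.55)); print(B)
print([(x["conf"],on_z(c,[x["xy"]],.031)[0].round(3)) for x in spot_in("wrist","short_cross")],current_clock())
```

```text
[(0.5590531005859375, 0.35038363647460935, 199.6676025390625, 35.616851806640625, -0.052842442349352245)]
[(0.82, array([0.558, 0.348, 0.031])), (0.17, array([0.541, 0.104, 0.031]))] 72.9667
```

View pics/w17.png

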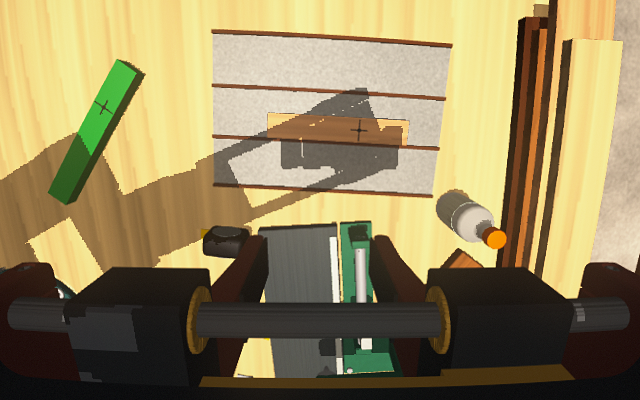

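Run:
```python
from h import *
c=capture("wrist"); P=cloud(c)
for u in (290,340,395):
    print(u,[tuple(P[v,u,1:].round(4)) for v in range(112,150,3)])
```

```text
290 [(np.float64(0.3738), np.float64(0.0049)), (np.float64(0.3695), np.float64(0.0309)), (np.float64(0.3654), np.float64(0.0306)), (np.float64(0.3612), np.float64(0.0301)), (np.float64(0.3571), np.float64(0.0321)), (np.float64(0.353), np.float64(0.0322)), (np.float64(0.3488), np.float64(0.032)), (np.float64(0.3447), np.float64(0.0322)), (np.float64(0.3404), np.float64(0.0312)), (np.float64(0.3351), np.float64(0.0135)), (np.float64(0.3305), np.float64(0.0116)), (np.float64(0.3256), np.float64(0.006)), (np.float64(0.3212), np.float64(0.0063))]
340 [(np.float64(0.3738), np.float64(0.0067)), (np.float64(0.3695), np.float64(0.0053)), (np.float64(0.3653), np.float64(0.0307)), (np.float64(0.3612), np.float64(0.0304)), (np.float64(0.3571), np.float64(0.0299)), (np.float64(0.3529), np.float64(0.0312)), (np.float64(0.3487), np.float64(0.0295)), (np.float64(0.3446), np.float64(0.0309)), (np.float64(0.3404), np.float64(0.0301)), (np.float64(0.3363), np.float64(0.0318)), (np.float64(0.3305), np.float64(0.0118)), (np.float64(0.3258), np.float64(0.0074)), (np.float64(0.3212), np.float64(0.0068))]
395 [(np.float64(0.3743), np.float64(0.0053)), (np.float64(0.3699), np.float64(0.0051)), (np.float64(0.3656), np.float64(0.0065)), (np.float64(0.3616), np.float64(0.0309)), (np.float64(0.3574), np.float64(0.0294)), (np.float64(0.3533), np.float64(0.0301)), (np.float64(0.3491), np.float64(0.031)), (np.float64(0.3449), np.float64(0.0297)), (np.float64(0.3407), np.float64(0.0294)), (np.float64(0.3366), np.float64(0.0316)), (np.float64(0.3323), np.float64(0.0309)), (np.float64(0.3264), np.float64(0.0113)), (np.float64(0.3213), np.float64(0.0039))]
```

Run:
```python
from h import *
c=capture("wrist")
b=max(find_blanks(c,.031,(.3,.8,.25,.55)),key=lambda b:b[2])
grab(b,-.04)
Q=q(JIG[2]+math.pi)
move_ptp(W([-60,-90,270])[0],Q); print(current_finger_gap())
servo_line(W([-60,-90,60])[0],Q,rate=.2)
servo_line(W([-60,-90,33])[0],Q,rate=.05,contact_N=6)
print(toJ(current_position()),current_force(),current_finger_gap(),current_clock())
c=snap("side","d18");cv2.imwrite("pics/d18a.png",cv2.resize(c["image"][100:300,220:470],None,fx=3,fy=3)); snap("wrist","w18")
```

```text
at [0.5197438  0.35279253 0.01668509] [0.6 0.  0.4]
gap 0.03445230967884407
gap 0.03447822917072153 [-0.25 -0.53 -1.01]
0.03507537511410367
[[-60.06577149 -89.97405608  32.80240384]] [-1.02263546 -0.06802349 -0.9067995 ] 0.034635593196003796 82.975
```

View pics/d18a.png

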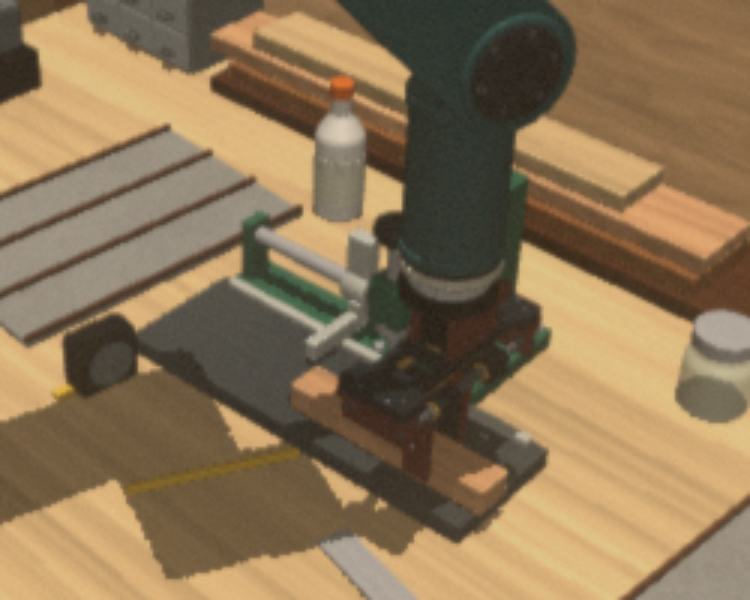

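View pics/w18.png

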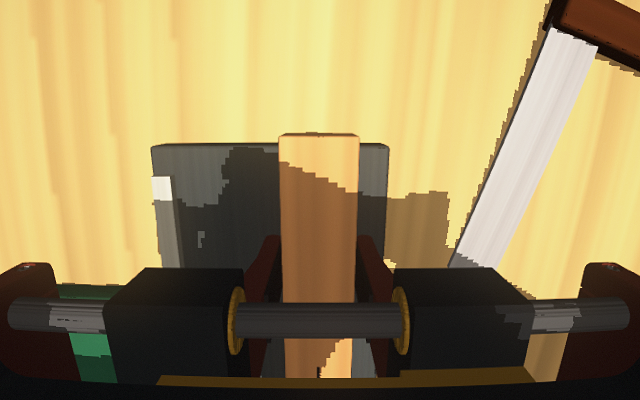

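Run:
```python
from h import *
Q=q(JIG[2]+math.pi)
print(servo_line(W([-8,-90,32])[0],Q,rate=.08,contact_N=6), toJ(current_position()))
print(servo_line(W([6,-90,32])[0],Q,rate=.015,contact_N=4), toJ(current_position()).round(2),current_force().round(2))
x=toJ(current_position())[0,0]
print(servo_line(W([x-.7,-60,32])[0],Q,rate=.015,contact_N=3), toJ(current_position()).round(2),current_force().round(2),current_finger_gap())
seat(-130)
move_ptp(W([0,-120,260])[0],q(JIG[2])); c=snap("wrist","w19")
cv2.imwrite("pics/w19a.png",cv2.resize(c["image"][0:280,150:520],None,fx=2,fy=2,interpolation=cv2.INTER_CUBIC))
P=toJ(cloud(c).reshape(-1,3)).reshape(400,640,3); m=(abs(P[...,2]-45)<6)&(P[...,1]<-40)&(P[...,1]>-135)&(abs(P[...,0])<40); print(np.percentile(P[m],[.5,50,99.5],axis=0).round(1))
move_ptp(W([-20,20,270])[0],q(JIG[2])); c=snap("wrist","w20")
cv2.imwrite("pics/w20a.png",cv2.resize(c["image"][0:280,150:520],None,fx=2,fy=2,interpolation=cv2.INTER_CUBIC))
print(current_clock())
```

```text
False [[ -8.67987886 -89.71525597  31.7671511 ]]
True [[ -2.1  -89.79  31.51]] [-0.68 -0.29 -1.57]
True [[ -2.84 -68.65  31.51]] [ 0.74 -0.6  -0.25] 0.03461358907458194
down True [[ -2.89 -68.67  30.3 ]]
rel [-0.08 -0.14 -0.5 ]
push x True [[  1.63 -68.34  30.32]] [-0.36 -0.12  0.34]
push y True [[-6.0000e-02 -1.4114e+02  3.3820e+01]] [ 0.28 -2.06  0.71]
[[ -17.4 -129.1   42.8]
 [  -0.2  -83.1   45. ]
 [  17.3  -40.6   46.9]]
95.7417
```

View pics/w19a.png

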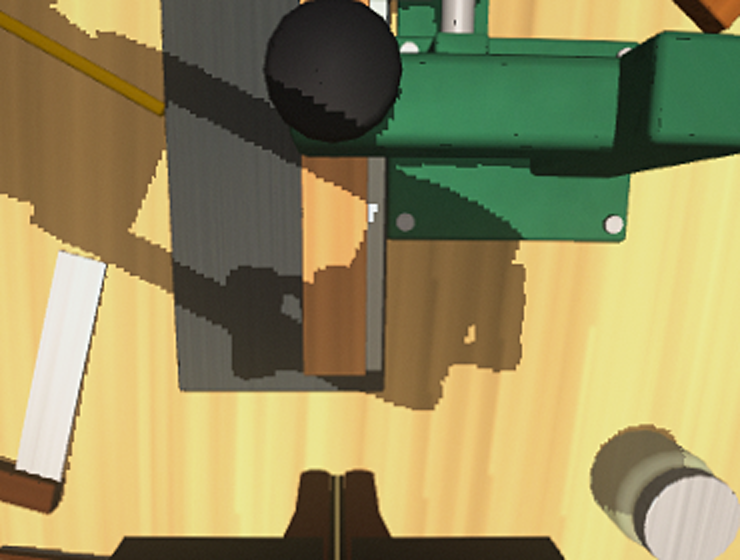

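View pics/w20a.png

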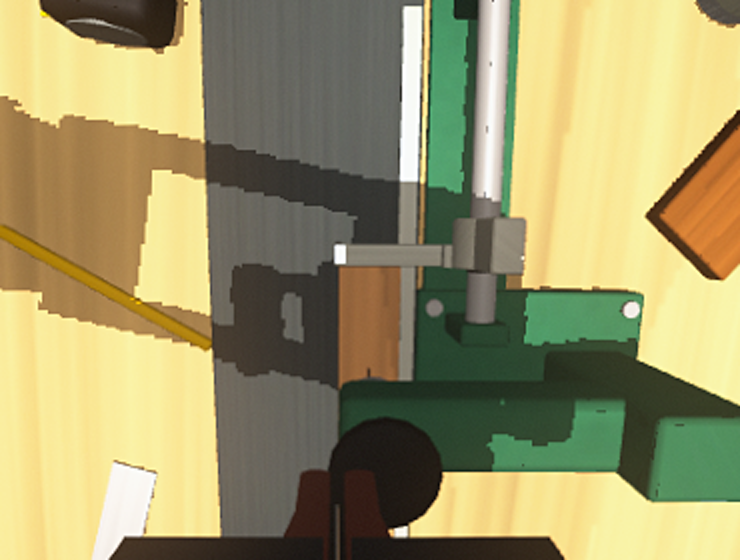

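The short blank is flush with the fence and touching the collar: its end is at jig y about -130 (w19a row 376), and the collar is unmoved (w20a rows 217–272). Next I press the punch, then unload and lay it down.

Run:
```python
from h import *
press()
c=snap("side","d21");cv2.imwrite("pics/d21a.png",cv2.resize(c["image"][130:280,260:460],None,fx=4,fy=4))
servo_line(W([0,-3,240])[0],q(JIG[2]+math.pi))
unload(0); lay(73,.04)
move_ptp([0.49,-0.44,0.34],q(0)); c=snap("wrist","w22"); print(find_blanks(c,.031,(.3,.7,-.55,-.28)))
move_ptp(W([60,-45,250])[0],q(JIG[2])); c=snap("wrist","w23"); np.savez("w23.npz",**c)
b=proj(c,W([[60,70,68]]))[0]; x,y=b.astype(int); print(b)
for v in range(y-5,y+6): print(v,c["image"][v,x-6:x+7:3].mean(1).round().astype(int))
snap("scene","s23"); cv2.imwrite("pics/w23a.png",cv2.resize(c["image"][y-50:y+50,x-60:x+60],None,fx=6,fy=6,interpolation=cv2.INTER_CUBIC))
P=toJ(cloud(c).reshape(-1,3)).reshape(400,640,3); m=(P[...,2]>170)&(P[...,2]<215)&(abs(P[...,0])<35)&(abs(P[...,1])<35)
print(m.sum(),np.median(P[m],axis=0) if m.any() else None,current_clock())
```

```text
cap True [[-1.9000e-01 -2.9600e+00  1.9156e+02]]
182.0 182.1 [-0.6  0.6  3.9]
180.5 180.6 [-0.6 -0.3  4.4]
179.0 179.2 [-0.7  0.1  5.2]
177.5 177.7 [-1.5 -0.4  5.1]
176.0 176.8 [-2.5  1.   9.3]
174.5 176.4 [-6.6  0.5 16.9]
[[ 5.0000e-02 -3.0000e+00  1.7636e+02]] [-5.8  1.1 18.6]
gap 0.03476644285901585 [-5.3 -1.7  5.5]
gap 0.034598625807006525
gap 0.03512486541478461
True [ 0.5394268  -0.34385668  0.01659671] [1.3 0.8 5.2] 0.03433317311479964
[(0.5004224243164063, -0.3420436096191406, 200.26466369628906, 35.03847885131836, -0.04040414847813716), (0.49541259765625, -0.4859879150390625, 238.17599487304688, 36.80410385131836, -0.04008044124763803)]
[316.35182523  65.25796067]
60 [79 76 75 73 77]
61 [78 77 77 75 78]
62 [74 76 76 77 77]
63 [75 78 77 75 77]
64 [77 81 82 81 81]
65 [65 53 73 62 71]
66 [39 39 66 42 43]
67 [ 42 124  84 106  50]
68 [189 229 255 228 186]
69 [181 221 252 221 179]
70 [180 219 250 217 178]
3514 [  1.33003417   0.7542352  193.72411966] 117.8083
```

View pics/w22.png

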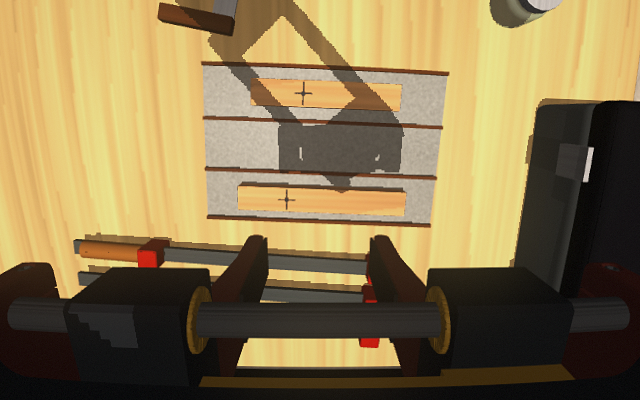

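View pics/s23.png

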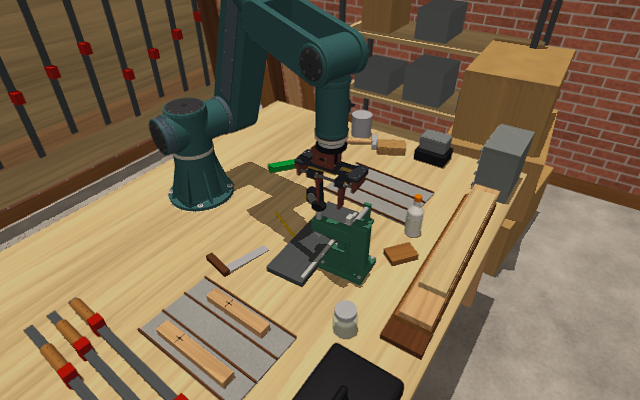

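View pics/d21a.png

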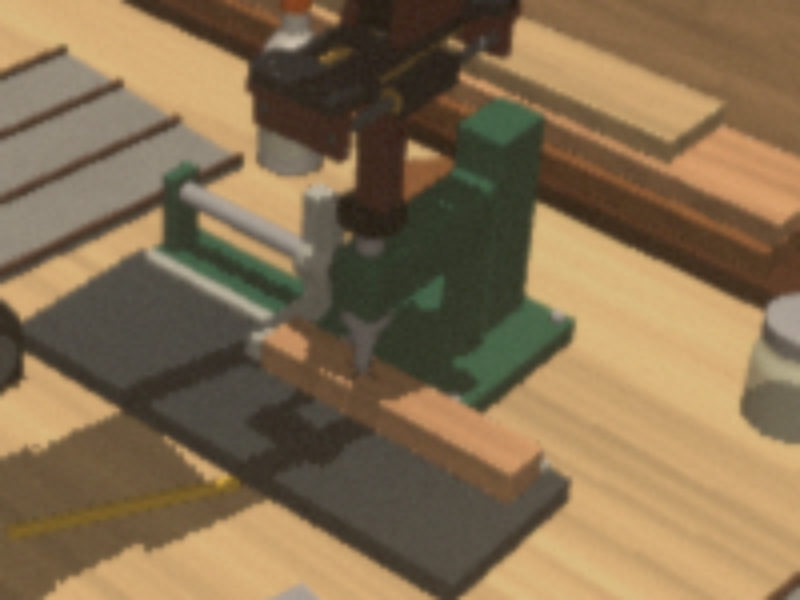

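Run:
```python
from h import *
print(current_position(),current_force(),current_clock()); print(close_job())
```

```text
[ 0.60718061 -0.06646763  0.25031729] [-0.70037473  0.25219172 -0.05404047] 117.8083
the job is handed in; nothing more can be done
None
```

The job is done and handed in at 117.8 s of the 210 s allowed; `close_job()` gives no verdict. Only the 240 mm and 200 mm blanks were on the left-hand board; the 280 mm one was absent.

- **Collar:** the first slide stopped about 2 mm short of the line. I regripped and corrected it, and the last picture still shows the face level with the line to within about 1 mm.
- **Punching:** I seated each blank against the fence and collar, longest first. I then pressed the punch until the tip stopped on the wood, at about 17–19 N. The cross is hidden under the press head, so I judged its position from the blank's end (within about 1 mm) and the fence.
- **Right-hand board:** both blanks lie flat, cross up, in the two outer lanes, about 2 mm from the board's middle lengthwise and in line with the lanes.
- **Knock:** the short blank was shifted about 17 mm on the left-hand board while I worked on the other. I found its new position before gripping it.
- **Punch and gripper at the end:** the punch cap reads about 194 mm (195 at rest), so the punch is up, and the gripper is clear of everything.
- **Other things on the bench:** they look unmoved in the final overview; I did not measure them individually.

The one check that disagreed: the tool position in the final push on each blank's end put that end about 1–1.5 mm further from the collar than the camera did. I went with the camera, since both are inside the tolerance.

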